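Close the vial carton on the packing station

ROBOT

A 6-joint arm with a two-finger parallel gripper is mounted at the origin on a cart in front of the work surface, level with it; the furniture and walls round the work are solid. World frame = base frame: x ahead of the robot, y to its left, z up, the work surface at z = 0. Lengths are in m, angles in rad, forces in N, time in s.
With the tool pointing down it reaches from about 0.35 to 0.85 m from the base axis. Payload 8.1 kg.
Tool frame: the origin (TCP) lies between the finger pads; the fingertips stand ctrl.tcp_to_tips ahead of it and the grasp point (between the pads) lies 3 mm ahead of it (ctrl.tcp_to_tips is the distance from the TCP to the fingertips, in m); z points along the fingers, y is the line along which they close (so a half turn about z gives the same grasp; the last joint's range is limited). The gripper opens to 85 mm and grips with 20 to 120 N. Pads are 22 mm wide; open, the fingers measure 114 mm over their backs; the gripper's body (76 mm by 85 mm) begins 54 mm behind the grasp point. The pads swing forward as they close: fully open they stand 13 mm farther back than shut.
Start: joints at [-1.396, 0.13, 1.488, -0, 1.523, -0.085], TCP at [0.154, -0.58, 0.253] pointing down, gripper open.
Joint ranges: [-2.96, 2.96], [-0.89, 2.26], [0.02, 2.5], [-1.34, 4.48], [0, 2.73], [-2.66, 2.66]. Speed limits (rad/s): [2.39, 2.39, 2.79, 3.14, 3.14, 3.14].

INTERFACE

Orientations are given as [roll, pitch, yaw] about the fixed x, y, z axes, in that order (R = Rz(yaw) Ry(pitch) Rx(roll)).
In Python, from station import ctrl, command_gripper, planner, status, viewer gives the robot as it stands. Calls block until the motion is done:
- ctrl.reach(position, orientation): joint-space move of the TCP to a pose.
- ctrl.move_l(position, rot=None, rate=0.15, f_stop=None): straight line of the TCP; rot=None keeps the orientation; rate is the mean speed in m/s. With f_stop (N) it stops when the force on the tool has changed by that much, and returns True; else False.
- ctrl.goto_joints(angles): joint-space move.
- command_gripper(opening): finger opening in m; the grip force is fixed at half the most; returns when the fingers have stopped.
- ctrl.pause(seconds).
- planner.solve_ik(position, orientation): joint angles nearest the present ones, or None.
- status.observe(): the state.
- viewer.read_camera(name): name is "side" or "top"; returns a dict with "pixels" (420x560x3 uint8, blue, green, red), "depth" (420x560 float32, m along the optical axis (not along the pixel's ray), 0 where there is no reading), "fov_y" (degrees; the focal length in pixels is half the picture's height over the tangent of half this angle, whatever the lens; pixels are square), "cx", "cy" (the principal point, pixels), "R" (3x3) and "t" (3): a world point X has camera coordinates R X + t. Camera axes: x right, y down, z forward; pixel columns grow to the right and rows downward; lengths in m; the calibration is good to about 2 mm. A picture is of the moment at which its call begins.
A pose or a line that the arm cannot do raises ctrl.IKError and nothing moves.
- ctrl.job_done(): hands the job in; it is judged then, once.
The state is a dict: "time": time; "joints": joint angles; "qvel": joint speeds; "joint_torque": joint torques, N m; "tcp_pos": TCP position; "eef_rot": TCP orientation; "wrist_force": force on the tool from outside, world axes, zero at the start; "moment": the same for the moment, N m; "width": finger opening in m; "finger_force": force on a finger pad.
Only numpy, scipy, OpenCV 4.12 (cv2) and the standard library are available. Lean on these libraries where they do the work, as an engineer would, in place of code of your own. Each camera call takes 0.05 s, during which the arm holds its last target. There are 200 camera calls.

TASK

Close the open vial carton on the packing station: swing its lid over and press it down until the tab at the lid's free edge snaps behind the rear rim, so that the lid stays flat shut by itself when let go. The low shelf hangs over the carton, so come in under it with the tool tilted; do not crush the carton, do not bump the shelf, and leave the vials and bottles around it standing where they are.

Things in the scene. Friction and masses are not known exactly. Their poses are not given: they have to be found in the camera images.
- station: Fixed packing station: aluminium base 190 x 200 x 8 mm, brown carton in a cradle on it, white shelf above on two posts behind. Origin: bench level under the carton's middle; x from the carton's front (lid crease, robot side) to its rear, y left, z up. Carton 127 (x) by 112 (y) mm, 3 mm walls, rim 80 mm above the bench; the three vials packed in it end below the rim. Posts 14 mm thick at x +92, y +/-85 mm.
- lid (a joint): Lid angle (rad): 0 flat shut, grows opening towards the robot; 1.57 upright, at most 2.1; starts 1.45 to 1.9. Springy crease (0.04 N m/rad towards 1.7, friction 0.012 N m): let go before the tab snaps in, the lid rises again. The catch is met in the last 12 mm of the free edge's travel and takes 3 to 6 N at the blue mark; after the snap the lid stays at 0 to 0.03.
- lid_hinge (a point): Middle of the lid's crease, on the front rim of the carton, 80 mm above the bench. The lid turns about the station's y axis here; this point does not move with the lid.
- lid_mark (a point): Middle of a blue disc (28 mm) on the lid's outer face, 85 mm from the crease: a good place to push and press. Lid 112 mm wide (y), 3 mm thick, reaches 126 mm from the crease; outer face 3 mm above the crease when shut. x points from crease to free edge, z out of the outer face (towards the robot while open, up when shut).
- tab_edge (a point): Middle of the lower edge of the tuck tab, which hangs 22 mm from the inner face of the lid, 114 mm from the crease, and is 94 mm wide, 1.5 mm thick, sprung about its own fold. When the lid is shut it lies 58 mm above the bench, behind the rear rim (inside the carton).
- rim_mid (a point): Middle of the rear rim of the carton, 80 mm above the bench, where a rounded bead 6 mm thick catches the tab.
- shelf: White shelf board of the station; origin: middle of its lower front edge, axes as the station (12 mm thick, 250 mm wide, 115 mm deep, two jars on top), 250 mm above the bench and 55 mm behind the lid's crease. An upright gripper cannot reach the blue mark of the shut lid under it; one leaning 35 to 45 degrees back towards the robot can.
- vial_stray: Loose vial with black cap, 26 mm across, 56 mm tall, standing on the bench left of the station; origin at its foot. Leave alone.
- ink_orange: Loose jar with orange lid, 56 mm across, 51 mm tall, standing on the bench right of the station; origin at its foot. Leave alone.
- dropper_bottle: Loose brown dropper bottle, 35 mm across, 76 mm tall, standing on the bench left of the station; origin at its foot. Leave alone.

How it is judged:
By the outcome, as a careful person would: the job done as asked, in the order asked, and still so for the second after the job is handed in, with the robot touching nothing.
It also fails if it takes over 35 s, if anything falls off the work surface, if the arm or the gripper's body presses on something with over 40 N, if the wrist force passes 120 N, or if a joint passes its speed limit or range.

## Working session

There is one attempt and no reset: what is moved stays moved. The work goes in short steps, each a Python script; the robot and the scene stay as the last script left them, time stands still between calls to the robot, and variables do not carry over. Pictures are saved under pics/ and viewed, at most 10 in all, crops included, and the job is handed in when it is done.

```bash
mkdir -p pics; ls; cat > h.py <<'E'
import numpy as np,cv2
from station import ctrl, command_gripper, planner, status, viewer
def cam(n,save=None):
    c=viewer.read_camera(n)
    if save: cv2.imwrite('pics/'+save,c['pixels'])
    h=c['pixels'].shape[0]; f=h/2/np.tan(np.radians(c['fov_y'])/2)
    v,u=np.mgrid[:h,:c['pixels'].shape[1]]; d=c['depth']
    P=np.stack([(u-c['cx'])/f*d,(v-c['cy'])/f*d,d],-1)
    W=(P-c['t'])@np.asarray(c['R']); W[d==0]=np.nan
    return c['pixels'],W
E
python3 - <<'E'
from h import *
for n in('side','top'):
    p,W=cam(n,n+'0.png'); np.save(n+'W.npy',W)
    hsv=cv2.cvtColor(p,cv2.COLOR_BGR2HSV)
    m=(hsv[...,0]>95)&(hsv[...,0]<130)&(hsv[...,1]>130)&(hsv[...,2]>60)
    k,l,s,c=cv2.connectedComponentsWithStats(m.astype('uint8'))
    for i in range(1,k):
        if s[i,4]>25: print(n,s[i],c[i],np.nanmedian(W[l==i],0))
s=status.observe();print(s['time'],s['tcp_pos'],s['eef_rot'],ctrl.tcp_to_tips)
E
```

```text
pics
side [21 83  6 10 26] [23.76923077 87.07692308] [ 1.05417622 -0.28880557  0.37529148]
side [318 182  58  29 683] [349.99560761 195.49633968] [-0.15128536 -0.79924291 -0.33092067]
side [101 187  27  15  59] [110.79661017 192.54237288] [0.9206845  0.01407844 0.20365052]
side [ 94 206  18  19 170] [102.20588235 215.95882353] [0.94179628 0.03406518 0.1662468 ]
side [  0 226  10   9  31] [  4.41935484 230.61290323] [1.04203764 0.4485142  0.35253522]
side [441 347  44  39 502] [461.9940239  367.20318725] [4.39716356e-01 5.23764673e-01 2.92821310e-04]
side [160 361  28   8  83] [173.93975904 364.98795181] [0.88071725 0.37108666 0.04343625]
side [521 365  16  15  99] [527.50505051 371.63636364] [3.53901308e-01 5.75513601e-01 3.09733633e-04]
side [474 379  13  11  40] [480.475 384.35 ] [4.42978113e-01 5.64637328e-01 4.57151845e-04]
side [475 378  40  31 290] [496.31724138 392.31724138] [4.27560354e-01 5.88114529e-01 2.74921655e-04]
top [366  59  13  32 178] [370.3258427  75.2247191] [ 0.95773317 -0.09413799  0.05905692]
top [325  60  25  33 263] [335.14068441  71.7148289 ] [0.9283472  0.
[... 315 characters left out ...]
[133.         252.13513514] [0.48650771 0.53089771 0.00165703]
top [105 252   6   8  36] [107.66666667 255.52777778] [0.47523054 0.59722612 0.00217821]
top [134 272   7   9  43] [137.06976744 275.11627907] [0.42563146 0.5170457  0.00230236]
top [108 275   8   8  42] [111.97619048 277.95238095] [0.41687274 0.58307267 0.00191186]
top [138 284   6  18  42] [139.95238095 294.57142857] [0.37280257 0.50771038 0.00296915]
top [541 399  19  21 225] [552.21333333 411.84888889] [-0.0393418  -0.78238028 -0.32930402]
top [533 408  10  12  37] [537.21621622 414.62162162] [-0.05615757 -0.73799664 -0.3455197 ]
0.1 [ 0.15406075 -0.57940135  0.2523681 ] [-3.13994650e+00 -1.42407622e-04  2.59782546e-01] 0.022
```

```bash
python3 -c "
import cv2,numpy as np
cv2.imwrite('pics/both0.png',cv2.resize(np.hstack([cv2.imread('pics/side0.png'),cv2.imread('pics/top0.png')]),(800,300)))"
```

```text
(no output)
```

View pics/side0.png

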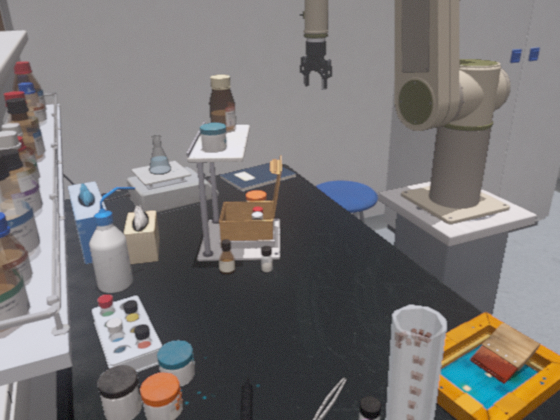

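View pics/top0.png

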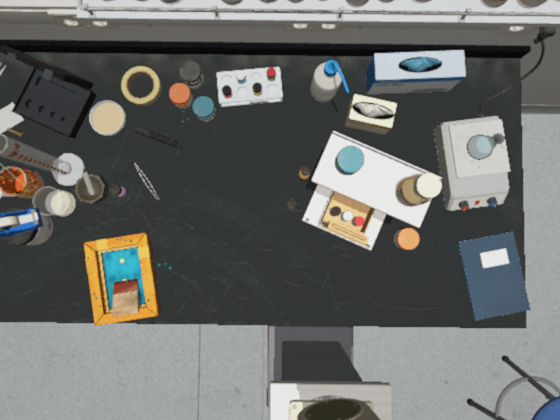

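The side view shows the station at about (245,220), with the lid upright at (278,190), the shelf at (220,142), and loose bottles at (227,258) and (267,258). In the top view the shelf is at (375,175) and the carton at (348,215). The lid is an edge-on strip near (345,235), and the orange jar is at (407,238).

```bash
cat > fit.py <<'E'
from h import *
W=np.load('topW.npy');S=np.load('sideW.npy')
z=W[...,2]; m=np.zeros(z.shape,bool); m[125:255,295:450]=1
a=W[m&(z>.252)&(z<.27)]
r=cv2.minAreaRect(a[:,:2].astype('float32'));print('shelf',len(a),np.median(a[:,2]),r)
box=cv2.boxPoints(r)
L=max(r[1]);c=np.array(r[0])
# depth axis direction = short side, pointing +x
e=[box[1]-box[0],box[2]-box[1]];s=min(e,key=np.linalg.norm);s=s/np.linalg.norm(s)
if s[0]<0:s=-s
yaw=np.arctan2(s[1],s[0]);print('yaw',np.degrees(yaw))
front=c-s*.0575; hinge=front-s*.055
print('front',front,'hinge',hinge,'origin',hinge+s*.0635)
Rt=np.array([[np.cos(yaw),np.sin(yaw)],[-np.sin(yaw),np.cos(yaw)]])
for n,Q in(('top',W),('side',S)):
    q=Q.reshape(-1,3);q=q[np.isfinite(q[:,0])]
    l=np.c_[(q[:,:2]-hinge)@Rt.T,q[:,2]]
    k=l[(abs(l[:,1])<.075)&(l[:,0]>-.09)&(l[:,0]<.05)&(l[:,2]>.085)&(l[:,2]<.235)]
    print(n,len(k))
    for zz in np.arange(.085,.235,.01):
        b=k[(k[:,2]>=zz)&(k[:,2]<zz+.01)]
        if len(b): print('%.3f'%zz,len(b),np.percentile(b[:,0],[5,50,95]).round(4),np.percentile(b[:,1],[2,98]).round(4))
    k=l[(abs(l[:,0])<.25)&(abs(l[:,1])<.14)&(l[:,2]>.003)&(l[:,2]<.015)]
    if len(k):print('base',np.percentile(k,[1,99],axis=0).round(3))
    np.save(n+'L.npy',l)
E
python3 fit.py
```

```text
shelf 4461 0.2629974108846666 ((0.6574667692184448, -0.06336978077888489), (0.25043854117393494, 0.11499960720539093), 66.97465515136719)
yaw -23.02535
front [ 0.60454768 -0.04087932] hinge [ 0.55392943 -0.01936671] origin [ 0.61237051 -0.044204  ]
top 509
0.085 5 [-0.0028 -0.0006  0.0049] [0.0387 0.0556]
0.095 3 [-0.0033 -0.0026 -0.0019] [0.0412 0.0488]
0.105 2 [-0.0041 -0.0038 -0.0035] [0.0442 0.0546]
0.115 3 [-0.0065 -0.006  -0.0055] [0.0425 0.0521]
0.125 3 [-0.0082 -0.0079 -0.0074] [0.0455 0.0554]
0.135 3 [-0.0104 -0.0099 -0.0095] [0.0485 0.0556]
0.145 4 [-0.0133 -0.0117 -0.0106] [0.0437 0.0556]
0.155 2 [-0.0134 -0.0133 -0.0132] [-0.0529  0.0522]
0.165 3 [-0.015  -0.0141 -0.0137] [0.0447 0.0521]
0.175 3 [-0.0165 -0.0156 -0.0156] [-0.0512  0.0548]
0.185 79 [-0.0184 -0.0155  0.0012] [-0.0476  0.0482]
0.195 367 [-0.0219 -0.0088  0.0016] [-0.0456  0.0458]
0.205 32 [-0.0227 -0.0215 -0.0204] [-0.0496  0.0541]
base [[-0.244 -0.136  0.003]
 [ 0.237  0.137  0.015]]
side 307
0.085 13 [-0.0016  0.0009  0.0014] [0.0087 0.0599]
0.095 22 [-0.0041 -0.0015 -0.0008] [-0.0467  0.0597]
0.105 4 [-0.0044 -0.0043 -0.0037] [-0.0435  0.0611]
0.115 21 [-0.0069 -0.0043 -0.0038] [-0.0381  0.0593]
0.125 17 [-0.0094 -0.0069 -0.0065] [-0.0503  0.0581]
0.135 9 [-0.0096 -0.0071 -0.007 ] [0.0133 0.0606]
0.145 23 [-0.0121 -0.0097 -0.0094] [-0.0451  0.0616]
0.155 7 [-0.0146 -0.0123 -0.0122] [0.0548 0.0614]
0.165 16 [-0.0148 -0.0124 -0.0123] [-0.0091  0.0613]
0.175 11 [-0.0172 -0.015  -0.0149] [0.031 0.059]
0.185 77 [-0.0174 -0.0106  0.0015] [-0.0415  0.0594]
0.195 87 [-0.0201 -0.0082  0.0034] [-0.043   0.0569]
base [[-0.012 -0.085  0.003]
 [ 0.176  0.104  0.015]]
```

The shelf fit gives the hinge at (0.554, -0.019) with a yaw of -23°. The lid angle is about 1.74. Next I'll check IK along the arc, then approach.

```bash
cat >> h.py <<'E'
from scipy.spatial.transform import Rotation as Ro
YAW=np.radians(-23.03); H=np.array([.5539,-.0194,.08]); Rs=Ro.from_euler('z',YAW).as_matrix()
A=np.radians(42)
def rot(sg):
    z=np.array([np.sin(A),0,-np.cos(A)]);y=np.array([0,sg,0.])
    return Ro.from_matrix(Rs@np.c_[np.cross(y,z),y,z])
def tcp(th,clear,tips=None,r=.085):
    tips=ctrl.tcp_to_tips if tips is None else tips
    n=.003+clear+.011*abs(np.sin(A-th))
    p=np.array([r*np.cos(th)-n*np.sin(th),0,r*np.sin(th)+n*np.cos(th)])
    return H+Rs@(p-tips*np.array([np.sin(A),0,-np.cos(A)]))
E
python3 - <<'E'
from h import *
for sg in(1,-1):
    e=rot(sg).as_euler('xyz')
    for th,c in((1.74,.1),(1.74,.02),(1.4,0),(1,0),(.5,0),(0,0)):
        q=planner.solve_ik(tcp(th,c),e); print(sg,th,c,tcp(th,c).round(3),None if q is None else np.round(q,2))
E
```

```text
1 1.74 0.1 [0.425 0.035 0.161] None
1 1.74 0.02 [0.498 0.004 0.175] [ 0.15 -0.67  2.46 -0.52  0.77 -0.75]
1 1.4 0 [ 0.545 -0.016  0.182] [ 0.07 -0.51  2.34 -0.49  0.69 -0.82]
1 1 0 [ 0.578 -0.03   0.171] [ 0.02 -0.38  2.27 -0.5   0.62 -0.83]
1 0.5 0 [ 0.607 -0.042  0.142] [-0.01 -0.24  2.22 -0.54  0.52 -0.79]
1 0 0 [ 0.619 -0.047  0.107] [-0.02 -0.13  2.21 -0.62  0.44 -0.71]
-1 1.74 0.1 [0.425 0.035 0.161] None
-1 1.74 0.02 [0.498 0.004 0.175] [ 0.15 -0.67  2.46 -0.52  0.77  2.39]
-1 1.4 0 [ 0.545 -0.016  0.182] [ 0.07 -0.51  2.34 -0.49  0.69  2.33]
-1 1 0 [ 0.578 -0.03   0.171] [ 0.02 -0.38  2.27 -0.5   0.62  2.31]
-1 0.5 0 [ 0.607 -0.042  0.142] [-0.01 -0.24  2.22 -0.54  0.52  2.35]
-1 0 0 [ 0.619 -0.047  0.107] [-0.02 -0.13  2.21 -0.62  0.44  2.43]
```

```bash
python3 - <<'E'
from h import *
e=rot(1).as_euler('xyz')
pre=None
for c,dz in((.04,.06),(.03,.06),(.03,.04),(.025,.02)):
    p=tcp(1.74,c)+[0,0,dz]; q=planner.solve_ik(p,e)
    print(c,dz,None if q is None else np.round(q,2))
    if q is not None and pre is None: pre=np.array(q);pp=p
if pre is not None:
    command_gripper(0)
    print('tips',ctrl.tcp_to_tips)
    j=np.array(pre);j[0]=-1.2
    ctrl.goto_joints(j); ctrl.goto_joints(pre)
    s=status.observe();print(s['time'],s['tcp_pos'],pp,s['wrist_force'],s['width'])
    cam('side','side1.png')
E
```

```text
0.04 0.06 [ 0.18 -0.81  2.43 -0.48  0.94 -0.82]
0.03 0.06 [ 0.16 -0.78  2.41 -0.47  0.92 -0.83]
0.03 0.04 [ 0.16 -0.76  2.43 -0.49  0.88 -0.81]
0.025 0.02 [ 0.16 -0.72  2.45 -0.5   0.83 -0.78]
tips 0.022
4.2 [0.47974553 0.01150602 0.23132301] [0.47973748 0.01212596 0.23132858] [-0.26638555 -0.80832165  0.04099342] 0.0002378368350244104
```

View pics/side1.png

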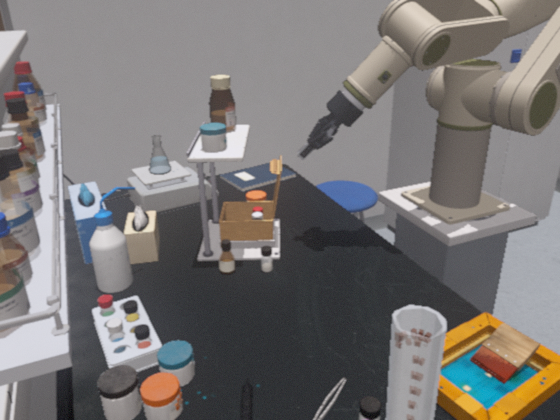

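The fingertips are at (303,155), clear of the lid at (278,180) and on the robot side of it. Next I'll swing the lid along the arc to about 0.3 rad.

```bash
python3 - <<'E'
from h import *
ctrl.move_l(tcp(1.74,.02),rate=.1)
for th in(1.65,1.45,1.25,1.05,.85,.65,.45,.3):
    hit=ctrl.move_l(tcp(th,-.001),rate=.08,f_stop=8)
    s=status.observe();print(th,hit,round(s['time'],1),np.round(s['wrist_force'],1))
    if hit: break
cam('side','side2.png')
E
```

```text
1.65 False 5.5 [-0.6 -0.1  0. ]
1.45 False 5.9 [-0.3  0.2  0.3]
1.25 False 6.3 [ 0.3 -0.1  0.1]
1.05 False 6.7 [0.1 0.4 0.1]
0.85 False 7.1 [-0.3  1.   1.2]
0.65 False 7.4 [ 0.4 -1.1 -0.4]
0.45 False 7.8 [0.  0.5 0.7]
0.3 False 8.1 [-0.8 -0.2  1. ]
```

View pics/side2.png

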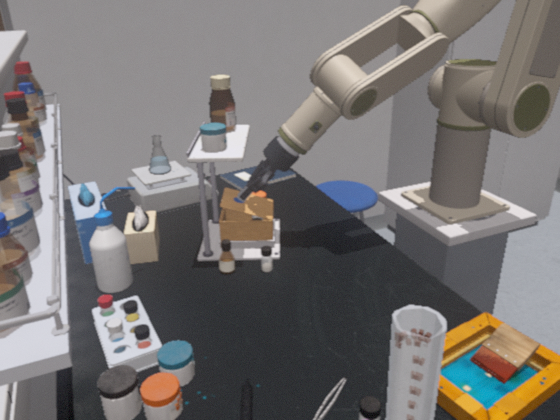

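The lid is folded over the carton to about (245,203), with the tip on it and clear of the shelf. Now I'll press it down with a force stop.

```bash
python3 - <<'E'
from h import *
for th,c in((.2,-.001),(.12,-.001),(.06,-.001),(.03,-.001),(0,-.001),(0,-.004),(0,-.008),(0,-.012)):
    hit=ctrl.move_l(tcp(th,c),rate=.02,f_stop=11)
    s=status.observe();print(th,c,hit,round(s['time'],1),np.round(s['wrist_force'],1),s['tcp_pos'].round(4) if hasattr(s['tcp_pos'],'round') else s['tcp_pos'])
    if hit or abs(s['wrist_force'][2])>11: break
cam('side','side3.png')
E
```

```text
0.2 -0.001 False 8.6 [-0.2 -0.4 -0.2] [ 0.6155 -0.0457  0.1204]
0.12 -0.001 False 9.1 [-0.4  0.5 -0.7] [ 0.6169 -0.0463  0.1145]
0.06 -0.001 False 9.5 [ 0.5 -0.1  0.5] [ 0.618  -0.0466  0.1103]
0.03 -0.001 False 9.7 [ 0.2  0.1 -0.1] [ 0.6178 -0.0468  0.1074]
0 -0.001 False 10.0 [ 0.  -0.5  0.5] [ 0.6185 -0.0469  0.1055]
0 -0.004 True 10.2 [-3.9 -0.1  5.7] [ 0.6196 -0.0469  0.1045]
```

```bash
python3 -c "
import cv2
cv2.imwrite('pics/side3c.png',cv2.resize(cv2.imread('pics/side3.png')[120:280,170:330],(600,600)))"
```

```text
(no output)
```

View pics/side3c.png

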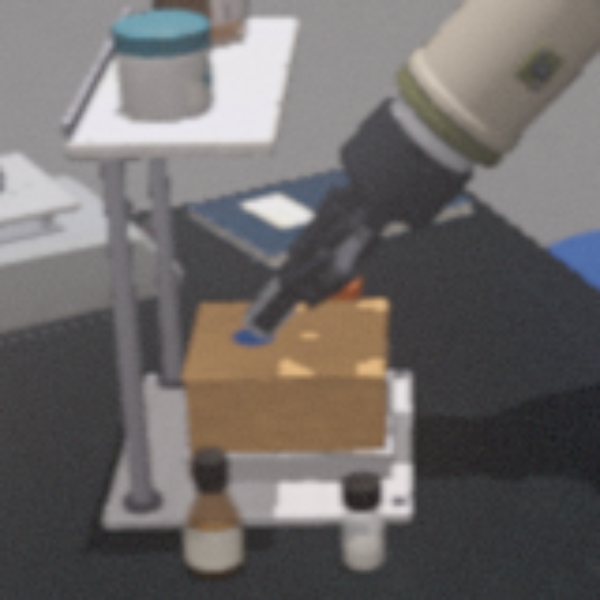

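The lid looks almost flat, with the tip at the blue mark (255,335 in the crop). I'll measure the lid's angle and see whether it has snapped.

```bash
cat >> h.py <<'E'
def lidfit():
    for n in('side','top'):
        p,W=cam(n); q=W.reshape(-1,3);q=q[np.isfinite(q[:,0])]
        l=(q-H)@Rs; b=l[(l[:,0]>.005)&(l[:,0]<.12)&(abs(l[:,1])<.05)&(l[:,2]>-.01)&(l[:,2]<.03)]
        c=np.array([0,0.])
        for _ in range(5):
            k=abs(b[:,2]-np.polyval(c,b[:,0]) if c.any() else 0*b[:,0])<.004
            c=np.polyfit(b[k,0],b[k,2],1)
        print(n,len(b),k.sum(),'slope %.3f off %.4f'%tuple(c))
E
python3 - <<'E'
from h import *
lidfit()
s=status.observe();print(np.round(s['wrist_force'],1),np.round(s['tcp_pos'],4))
E
```

```text
side 814 717 slope -0.003 off 0.0017
top 227 206 slope 0.004 off 0.0037
[-2.9 -0.2  7. ] [ 0.6196 -0.047   0.1044]
```

The slope is about 0 and the hold force is 7 N, so it is probably latched. I'll lift off a little and check.

```bash
python3 - <<'E'
from h import *
ctrl.move_l(tcp(0,.03),rate=.06); ctrl.pause(.5)
lidfit()
s=status.observe();print(s['time'],np.round(s['wrist_force'],1))
E
```

```text
side 818 818 slope 0.015 off 0.0016
top 211 197 slope 0.015 off 0.0041
11.6833 [0.1 0.6 0.3]
```

The lid stays shut at about 0.015 rad with nothing touching it. Now I'll retreat and take a last look.

```bash
python3 - <<'E'
from h import *
ctrl.move_l(tcp(.7,.02),rate=.12)
ctrl.move_l(tcp(1.74,.03)+[0,0,.04],rate=.15)
ctrl.pause(.5); lidfit()
cam('side','side4.png')
s=status.observe();print(s['time'],np.round(s['wrist_force'],1))
E
```

```text
side 811 811 slope 0.013 off 0.0016
top 1191 1117 slope 0.016 off 0.0039
13.8 [ 0.7  0.2 -0.6]
```

View pics/side4.png

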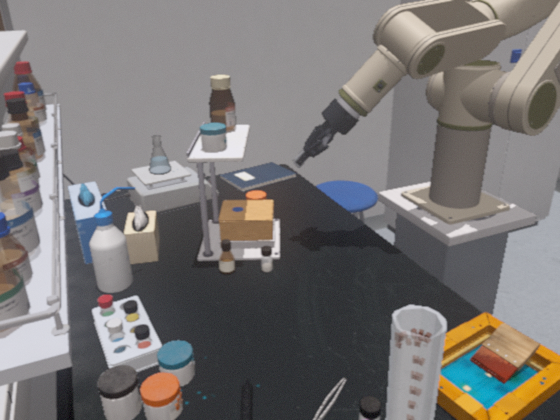

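The carton is flat shut at (247,212). The vial, dropper bottle and jar are where they were, and the arm is clear.

```bash
python3 -c "
from h import *
print(ctrl.job_done())"
```

```text
the job is handed in; nothing more can be done
None
```

The carton is shut and handed in: after release the lid stayed flat at about 0.015 rad, the shelf, vials and bottles look undisturbed, and it took about 14 s of robot time.

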